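# Slide a chip carrier along the jig rail into its corner pocket

## Task

Load the blue chip carrier into the inspection jig without picking it up: with the fingertips, push it flat against the dark rail where it lies, then slide it along the rail, keeping it against the rail all the way, into the corner pocket behind the yellow lip until it is fully home against the end stop. It must stay flat on the jig plate throughout; leave the other carriers and everything else on the bench where they are, and finish clear of it all.

Things in the scene. Friction and masses are not known exactly. Their poses are not given: they have to be found in the camera images.
- carrier: Blue chip carrier: loose block, 36 (its x) by 46 (its y) by 18 mm high, about 90 g, dark chip in a brass square on its flat top. Origin: centre of underside, z up. Starts on the jig plate 7 to 12 cm short of home, 1 to 3 cm off the rail, turned up to 0.45 rad from the jig's axes. It goes in with its 46 mm length along the rail, either end first.
- jig: Fixed inspection jig, in a new place and yaw each time. Origin: centre of the work area at bench height, z up. Aluminium plate 12 mm thick, x -78 to +62, y -130 to +130 mm in the jig frame. On it stand rail, end stop and lip, all 12 mm high (z 12 to 24 mm), which form a corner pocket 40 mm wide, open toward -y.
- seat (a point): Point on the plate's top where the blue carrier's origin lies when fully home: jig frame (+27, +77, +12) mm. Axes as the jig's: +x toward the rail, +y along the rail toward the end stop.
- rail (a point): Middle of the dark steel rail's working face, at its foot: jig frame (+45, -6, +12) mm. The face looks to the jig's -x; the rail runs along y from -126 to +114 mm and is 12 mm thick.
- stop (a point): Middle of the pocket's width on the dark end stop's face, at its foot: jig frame (+25, +100, +12) mm. The face looks to the jig's -y and runs from x = -5 to +57 mm.
- lip (a point): Mouth end of the yellow lip's inner face, at its foot: jig frame (+5, +72, +12) mm. The lip is parallel to the rail, 10 mm thick, y 72 to 100 mm; before it a yellow lead-in flares away from the rail, its tip's inner corner at about x = -4, y = 56 mm. A carrier that is home sticks out 18 mm before the lip's mouth end, 2 mm past the flare.
- amber_carrier: Orange carrier of the same size, loose, parked on the jig plate in front of (-x side of) the yellow lip, near jig x = -50, y = +100 mm. Leave alone. Origin: centre of underside.
- grey_carrier: Grey carrier of the same size, loose on the bench beyond the jig's +y end. Leave alone. Origin: centre of underside.
- jar: Small sample jar, 38 mm across, 55 mm high, loose on the bench beyond the jig's -y end. Leave alone. Origin: centre of underside.
- dish: Clear shallow dish, 80 mm across, 15 mm high, loose on the bench. Leave alone. Origin: centre of underside.
- screwdriver: Screwdriver, 160 mm long, loose on the bench on the robot's right. Leave alone. Lies along its x.
- wash_bottle: White wash bottle, 60 mm across, 150 mm high, loose on the bench on the robot's left. Leave alone. Origin: centre of underside.
Things that resemble listed ones, but are neither listed nor needed, are in the scene too. There is more than one size of the carrier; the one meant has the size given above.

How it is judged:
By the outcome, as a careful person would: the job done as asked, in the order asked, and still so for the second after the job is handed in, with the robot touching nothing.
It also fails if it takes over 58 s, if anything falls off the work surface, if the arm or the gripper's body presses on something with over 40 N, if the wrist force passes 120 N, or if a joint passes its speed limit or range.

## Robot

A 6-joint arm with a two-finger parallel gripper is mounted at the origin on the work surface. World frame = base frame: x ahead of the robot, y to its left, z up, the work surface at z = 0. Lengths are in mm, angles in degrees, forces in N, time in s.
With the tool pointing down it reaches from about 350 to 850 mm from the base axis. Payload 8.1 kg.
Tool frame: the origin (TCP) lies midway between the tips of the shut fingers; the grasp point (between the pads) lies 19 mm behind it; z points along the fingers, y is the direction in which the jaws open and shut (so a half turn about z gives the same grasp; the last joint's range is limited). The gripper opens to 85 mm and grips with 20 to 120 N. Pads are 22 mm wide; open, the fingers measure 114 mm over their backs; the gripper's body (76 mm by 85 mm) begins 54 mm behind the grasp point. The pads swing forward as they close: fully open they stand 13 mm farther back than shut.
Start: joints at [62.028, 7.471, 85.268, -0, 87.261, -4.893], TCP at [235.177, 551.994, 231.292] pointing down, gripper open.
Joint ranges: [-169.43, 169.43], [-51.17, 129.36], [1.28, 143.12], [-76.62, 256.62], [0, 156.53], [-152.29, 152.29]. Speed limits (degrees/s): [136.94, 136.94, 159.86, 180, 180, 180].

## Interface

Orientations are given as [roll, pitch, yaw] about the fixed x, y, z axes, in that order (R = Rz(yaw) Ry(pitch) Rx(roll)).
In Python, from bench import r gives the robot as it stands.
- The arm moves only by the shell command python3 -m jog 'ROWS' [FORCE]. ROWS is JSON, a list of rows, each a list of 5 numbers: the shift along the tool's x, y, z in m, then the turn about the tool's z in rad, then the opening, from 0 (shut) to 1 (fully open). A call has 1 to 20 rows; each row is the pose to reach, as a shift and turn from the pose measured when the call began, along the tool's axes at that moment; what a row does not reach only later rows make up. A row lasts 1/10 s, in which the tool goes at most 50 mm and 8.59 degrees, less where a joint would pass 70% of its speed; a pose out of reach is approached as far as the arm can. A call with a gripper value outside its range is refused whole. The fingers move at their own pace and stop on an object; FORCE is the grip in N (left out, the last holds). Time passes only in rows, so rows that repeat a pose let the fingers close. It gives the time, the measured TCP pose, the force and the opening at its end, in the units of the state.
- r.sense(): the state, without advancing time (a new reading comes with each control period).
- r.snapshot(name): name is "scene" or "top" or "wrist"; returns a dict with "pixels" (384x512x3 uint8, red, green, blue), "K" (3x3 intrinsics, pixels), "R" (3x3) and "t" (3): a world point X has camera coordinates R X + t. Camera axes: x right, y down, z forward; pixel columns grow to the right and rows downward; lengths in mm; the calibration is good to about 2 mm. A picture is of the moment at which its call begins. There is no depth.
- r.hand_in(): hands the job in, once; it reports no verdict.
The state is a dict: "time": time; "joint_pos": joint angles; "qd": joint speeds; "joint_efforts": joint torques, N m; "tool_pos": TCP position; "tcp_rot": TCP orientation; "ft_force": force on the tool from outside, world axes, zero at the start; "wrist_torque": the same for the moment, N m; "finger_gap": finger opening in mm.
Only numpy, scipy, OpenCV 4.12 (cv2) and the standard library are available. Lean on these libraries where they do the work, as an engineer would, in place of code of your own. Each camera call takes 0.05 s, during which the arm holds its last target.

## Working session

There is one attempt and no reset: what is moved stays moved. The work goes in short steps, Python scripts to look and compute and a shell command to move; the robot and the scene stay as the last step left them, time stands still between calls to the robot, and variables do not carry over. Pictures are saved under pics/ and viewed, and the job is handed in when it is done.

```bash
ls; mkdir -p pics
python3 - <<'E'
from bench import r
import cv2
s=r.sense();print(s)
for n in("scene","top","wrist"):
    d=r.snapshot(n);cv2.imwrite(f"pics/{n}0.png",d["pixels"][:,:,::-1]);print(n,d["K"],d["R"],d["t"])
E
```

```text
pics
{'time': 0.0, 'joint_pos': array([ 6.20283572e+01,  7.51457041e+00,  8.53311359e+01, -1.02655483e-03,
        8.72628206e+01, -4.88982154e+00]), 'qd': array([ 0.00594118, -0.02855405,  0.0238569 ,  0.02060667,  0.08242977,
        0.05845281]), 'joint_efforts': array([-3.60949034e-04, -5.69397998e+01, -5.00548089e+01, -2.00778109e-04,
        1.52231025e-02,  4.68392693e-05]), 'tool_pos': array([234.91249164, 551.4806296 , 230.2322635 ]), 'tcp_rot': array([-1.79891781e+02, -8.22925803e-03,  1.56918221e+02]), 'ft_force': array([9.97367572e-01, 1.30610810e-04, 4.92294421e-02]), 'wrist_torque': array([ 0.00167122, -0.05476682, -0.0068804 ]), 'finger_gap': 85.48901575094504}
scene [[440.50688079   0.         254.48333109]
 [  0.         440.50688079 195.60887419]
 [  0.           0.           1.        ]] [[-0.36042545  0.9327731   0.00527612]
 [ 0.59113476  0.23278383 -0.77225085]
 [-0.72156302 -0.27521997 -0.63529582]] [ 200.59123394 -326.48251559 1609.34781612]
top [[355.36058724   0.         255.06133884]
 [  0.         355.36058724 192.76334376]
 [  0.           0.           1.        ]] [[-0.02397551 -0.99955938  0.01749927]
 [-0.99778285  0.0228385  -0.0625123 ]
 [ 0.0620851  -0.01895924 -0.99789077]] [   7.96030372  591.51125225 1179.71910543]
wrist [[269.71686285   0.         262.09512204]
 [  0.         269.71686285 190.790467  ]
 [  0.           0.           1.        ]] [[ 0.39351511  0.91931688 -0.00152452]
 [ 0.87568928 -0.37433441  0.30502793]
 [ 0.27984664 -0.12136811 -0.95234219]] [-599.37907401  -38.30572088  380.41566157]
```

View pics/top0.png

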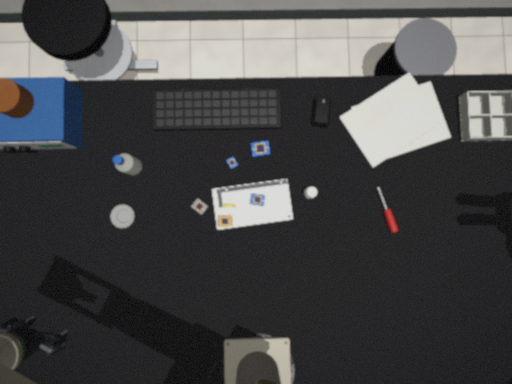

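View pics/scene0.png

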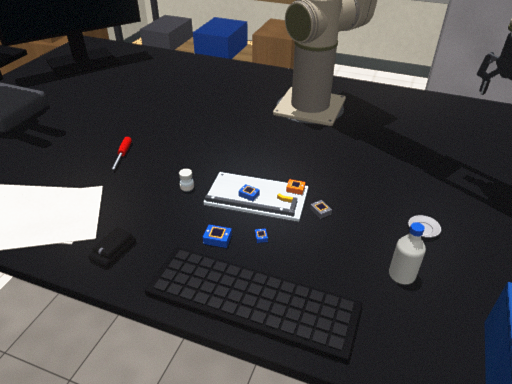

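View pics/wrist0.png

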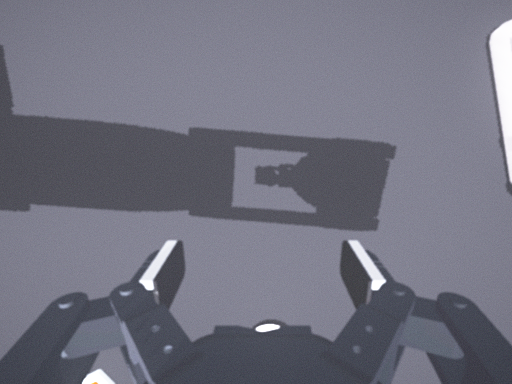

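Blue candidates in the top view are (258,199) on the white plate, (260,149), which is larger and on the bench, and (232,162), which is smaller and on the bench. The one on the plate fits the description. I'll confirm that in a crop with measured sizes.

```bash
cat > h.py <<'E'
import numpy as np,cv2
def ray(d,uv,z):
    K,R,t=map(np.array,(d["K"],d["R"],d["t"])); c=-R.T@t
    uv=np.atleast_2d(uv).astype(float)
    D=(np.c_[uv,np.ones(len(uv))]@np.linalg.inv(K).T)@R
    return c+D*((z-c[2])/D[:,2])[:,None]
def proj(d,X):
    q=np.atleast_2d(X)@np.array(d["R"]).T+np.array(d["t"]); p=q@np.array(d["K"]).T
    return p[:,:2]/p[:,2:]
E
python3 - <<'E'
from bench import r
from h import *
d=r.snapshot("top");im=d["pixels"]
c=cv2.resize(im[135:240,180:330],None,fx=5,fy=5,interpolation=cv2.INTER_CUBIC)
cv2.imwrite("pics/topcrop.png",c[:,:,::-1])
s=r.snapshot("scene")["pixels"][160:260,170:345]
cv2.imwrite("pics/scenecrop.png",cv2.resize(s,None,fx=4.5,fy=4.5,interpolation=cv2.INTER_CUBIC)[:,:,::-1])
hsv=cv2.cvtColor(im,cv2.COLOR_RGB2HSV)
m=cv2.inRange(hsv,(100,90,60),(130,255,255))
cs,_=cv2.findContours(m,cv2.RETR_EXTERNAL,cv2.CHAIN_APPROX_NONE)
for k in cs:
    if cv2.contourArea(k)<20: continue
    (x,y),wh,a=cv2.minAreaRect(k)
    if not(180<x<330 and 130<y<240):continue
    for z in(18,30):
        P=ray(d,cv2.boxPoints(((x,y),wh,a)),z);print((x,y),z,P[:,:2].mean(0).round(1),[np.linalg.norm(P[i]-P[i+1]).round(1) for i in(0,1)])
m=(im.min(2)>170).astype(np.uint8); m[:135]=0;m[240:]=0;m[:,:205]=0;m[:,300:]=0
cs,_=cv2.findContours(m,cv2.RETR_EXTERNAL,cv2.CHAIN_APPROX_NONE)
k=max(cs,key=cv2.contourArea);b=cv2.boxPoints(cv2.minAreaRect(k));P=ray(d,b,12);print(b,P,[np.linalg.norm(P[i]-P[i+1]).round(1) for i in(0,1)])
E
```

```text
(231.72059631347656, 162.36764526367188) 18 [696.5  70.7] [np.float64(35.5), np.float64(42.1)]
(231.72059631347656, 162.36764526367188) 30 [694.7  70.1] [np.float64(35.1), np.float64(41.7)]
(259.9459533691406, 148.17567443847656) 18 [743.1 -26.2] [np.float64(68.9), np.float64(56.4)]
(259.9459533691406, 148.17567443847656) 30 [740.8 -25.8] [np.float64(68.3), np.float64(55.9)]
[[211.06989 188.52405]
 [287.3799  178.34937]
 [292.77728 218.82971]
 [216.46725 229.0044 ]] [[ 609.71804971  142.52599394   12.        ]
 [ 638.56395081 -117.20042487   12.        ]
 [ 500.75104611 -131.39511236   12.        ]
 [ 472.86152851  126.64000519   12.        ]] [np.float64(261.3), np.float64(138.5)]
```

View pics/topcrop.png

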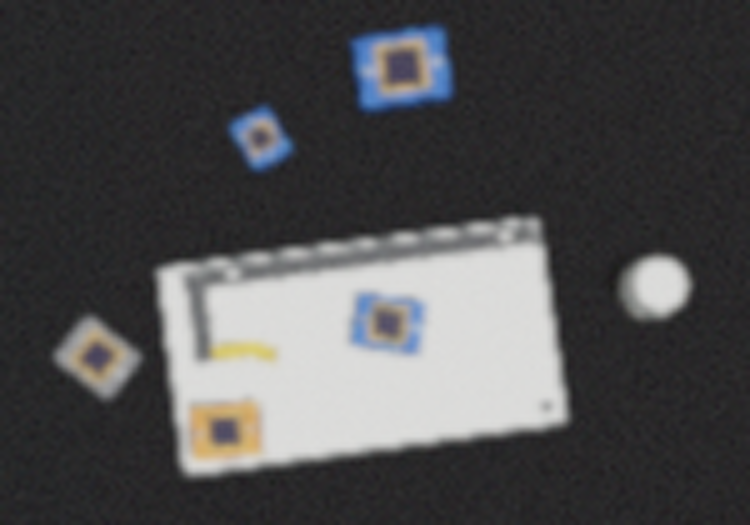

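View pics/scenecrop.png

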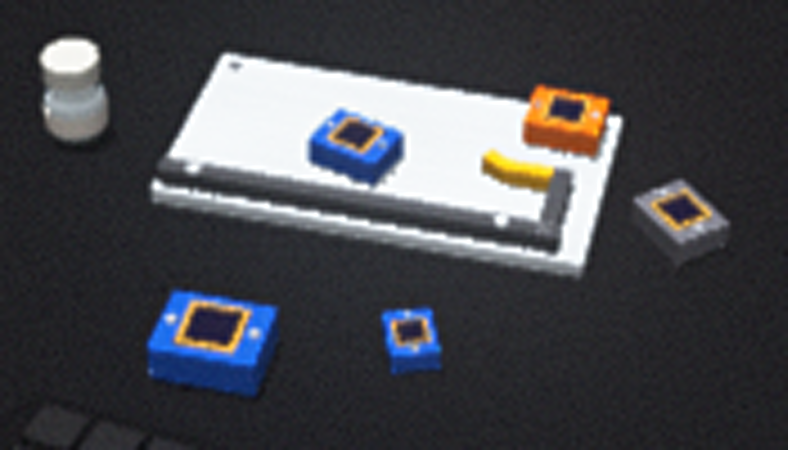

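The blue carrier on the plate (crop px (387,323) in the top view) is the only blue one on the jig. It looks about the same size as the orange one, while the other two are clearly bigger and smaller. The rail is on the far side and the pocket is at the left (+y world). I'll hover over it for a close wrist view.

```bash
python3 -m jog '[[-0.04,-0.035,0,-0.05,0.25],[-0.08,-0.07,0,-0.15,0.25],[-0.12,-0.10,0,-0.25,0.25],[-0.16,-0.135,0,-0.35,0.25],[-0.2,-0.17,0,-0.45,0.25],[-0.24,-0.2,0,-0.513,0.25],[-0.28,-0.235,0,-0.513,0.25],[-0.32,-0.27,0,-0.513,0.25],[-0.36,-0.3,0,-0.513,0.25],[-0.4,-0.335,0,-0.513,0.25],[-0.44,-0.37,0.02,-0.513,0.25],[-0.479,-0.396,0.06,-0.513,0.25],[-0.479,-0.396,0.09,-0.513,0.25],[-0.479,-0.396,0.09,-0.513,0.25],[-0.479,-0.396,0.09,-0.513,0.25],[-0.479,-0.396,0.09,-0.513,0.25]]'
python3 - <<'E'
from bench import r
from h import *
d=r.snapshot("wrist");cv2.imwrite("pics/w1.png",cv2.resize(d["pixels"],(800,600))[:,:,::-1])
s=r.sense();print(s["tool_pos"],s["tcp_rot"],s["finger_gap"],s["ft_force"],s["joint_pos"])
import pickle;pickle.dump(d,open("w1.pkl","wb"))
E
```

```text
time: 1.85
tool_pos: [520.8, 0.3, 142.3]
tcp_rot: [-180.0, 0.0, -173.7]
ft_force: [0.1, 0.3, 0.6]
finger_gap: 21.4
[521.29418633   0.53633839 143.07445208] [-1.79943120e+02  1.19714822e-01 -1.73625465e+02] 20.99255282696721 [ 1.25231206 -0.16190135  0.21876728] [-5.55582914e+00 -1.43096177e+00  1.03854204e+02 -3.16599403e-02
  7.74478721e+01 -1.01923458e+02]
```

View pics/w1.png

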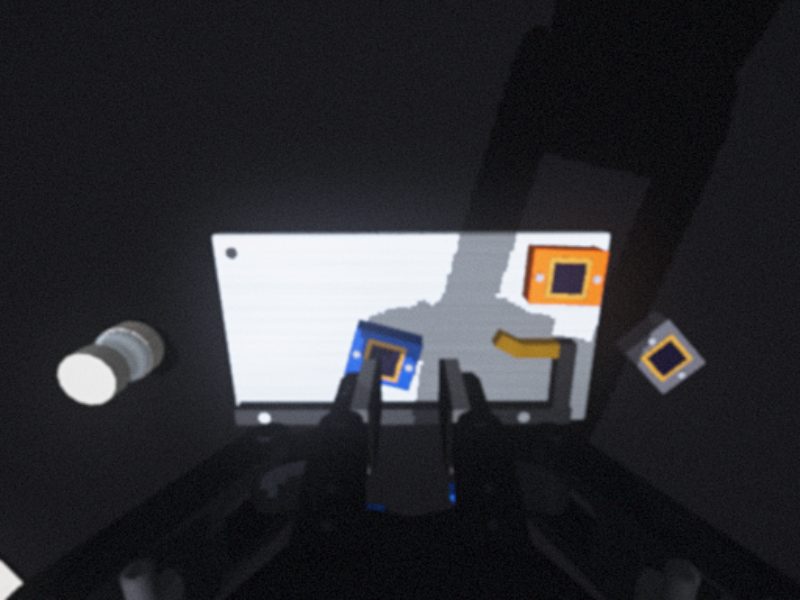

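The wrist view (800x600) shows the plate corners at (212,234) and (610,234), with the rail along y≈410. The end stop is at (565,370), the yellow lip at (525,345) and the blue carrier at about (385,357), partly behind a finger. I'll back off toward the robot, which is needed anyway, and measure unobstructed.

```bash
python3 -m jog '[[0.035,0,0,0,0.25],[0.07,0,0,0,0.25],[0.07,0,0,0,0.25],[0.07,0,0,0,0.25]]'
cat > meas.py <<'E'
from bench import r
from h import *
import sys,pickle
def look(tag,cam="wrist"):
    d=r.snapshot(cam);pickle.dump(d,open(tag+".pkl","wb"))
    cv2.imwrite(f"pics/{tag}.png",cv2.resize(d["pixels"],(800,600))[:,:,::-1]);return d
if __name__=="__main__": 
    d=look(sys.argv[1]);s=r.sense();print(s["time"],s["tool_pos"],s["tcp_rot"][2],s["finger_gap"])
E
python3 meas.py w2
```

```text
time: 2.3
tool_pos: [452.5, -6.5, 145.0]
tcp_rot: [-179.9, 0.4, -173.6]
ft_force: [1.2, 0.3, -0.2]
finger_gap: 21.4
2.35 [453.15397405  -6.57844622 145.07701823] -173.55667161018212 21.041210403689142
```

View pics/w2.png

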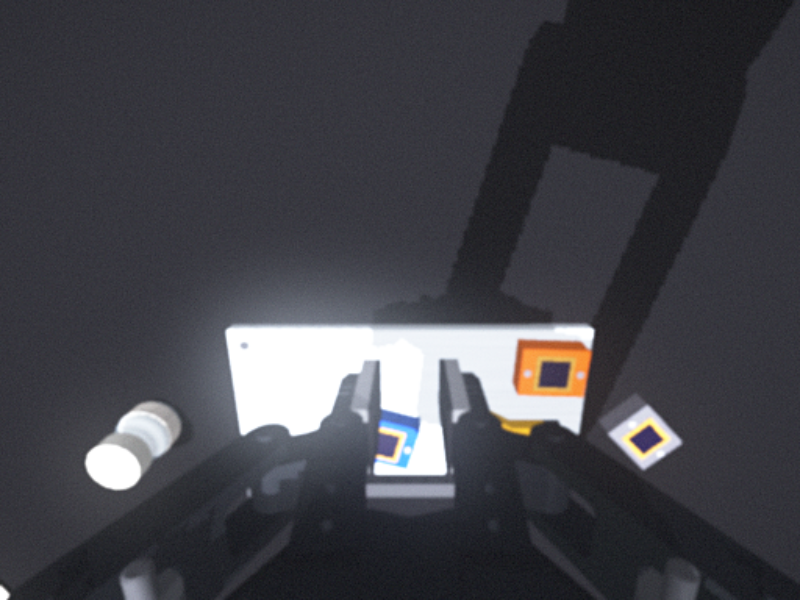

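The camera looks back past the fingers, so the carrier is hidden from this side. A half turn puts the camera on the rail side, with the carrier in plain view while I push.

```bash
python3 -m jog '[[0,0,0,0.15,0.25],[0,0,0,0.3,0.25],[0,0,0,0.45,0.25],[0,0,0,0.6,0.25],[0,0,0,0.75,0.25],[0,0,0,0.9,0.25],[0,0,0,1.05,0.25],[0,0,0,1.2,0.25],[0,0,0,1.35,0.25],[0,0,0,1.5,0.25],[0,0,0,1.65,0.25],[0,0,0,1.8,0.25],[0,0,0,1.95,0.25],[0,0,0,2.1,0.25],[0,0,0,2.25,0.25],[0,0,0,2.4,0.25],[0,0,0,2.55,0.25],[0,0,0,2.7,0.25],[0,0,0,2.85,0.25],[0,0,0,3,0.25]]'
python3 -m jog '[[0,0,0,0.14,0.25],[0,0,0,0.14,0.25],[0,0,0,0.14,0.25]]'
python3 meas.py w3
```

```text
time: 4.35
tool_pos: [454.8, -6.2, 146.4]
tcp_rot: [179.8, -0.5, 14.3]
ft_force: [0.6, 0.1, -0.2]
finger_gap: 21.4
time: 4.65
tool_pos: [455.8, -5.9, 147.1]
tcp_rot: [179.9, -0.6, 6.5]
ft_force: [-1.0, -1.3, -0.2]
finger_gap: 21.1
4.7 [455.47653436  -6.01246453 146.91746267] 6.497668734370693 21.624665927891925
```

View pics/w3.png

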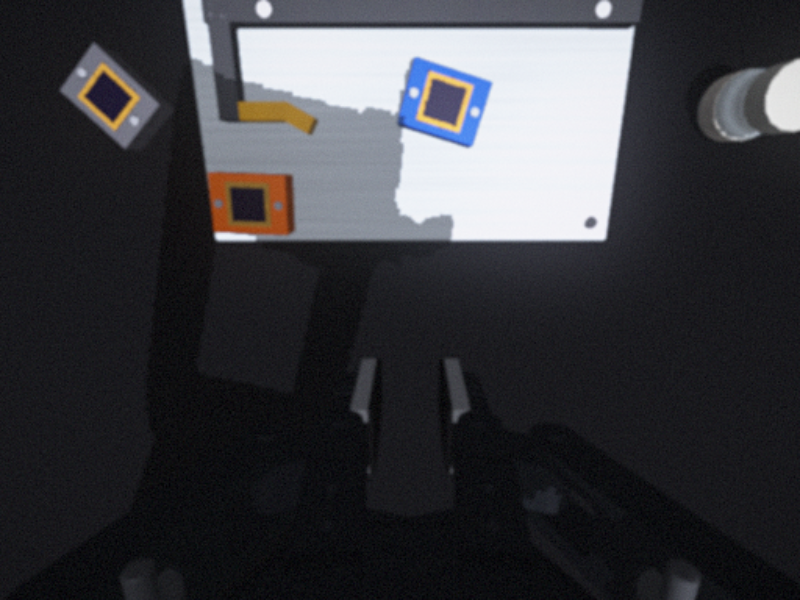

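The clear view (800x600) shows the blue carrier top at (445,101) and the rail foot along y≈25. The stop foot is at x≈238, the yellow lip at (270,112), orange at (250,203) and the near plate edge at y≈241. Next I'll measure these.

```bash
cat > m2.py <<'E'
from h import *
import pickle,sys
def blue(d,zt=30,roi=None,ret=False):
    im=d["pixels"];hsv=cv2.cvtColor(im,cv2.COLOR_RGB2HSV)
    m=cv2.inRange(hsv,(100,120,50),(125,255,255))
    if roi is not None:
        k=np.zeros_like(m);x0,y0,x1,y1=roi;k[y0:y1,x0:x1]=255;m&=k
    m=cv2.morphologyEx(m,cv2.MORPH_OPEN,np.ones((2,2)))
    cs,_=cv2.findContours(m,cv2.RETR_EXTERNAL,cv2.CHAIN_APPROX_NONE)
    k=max(cs,key=cv2.contourArea)[:,0,:]
    P=ray(d,k+0.0,zt)[:,:2].astype(np.float32)
    (c,wh,a)=cv2.minAreaRect(P);return c,wh,a,P,k
if __name__=="__main__":
    d=pickle.load(open("w3.pkl","rb"));im=d["pixels"];g=cv2.cvtColor(im,cv2.COLOR_RGB2GRAY).astype(float)
    # edges by max gradient per column/row
    def vedge(c0,c1,r0,r1,sign,z=12):
        pts=[]
        for c in range(c0,c1):
            gr=np.diff(cv2.GaussianBlur(g[r0:r1,c:c+1],(1,3),0)[:,0])*sign;i=gr.argmax()
            pts.append((c,r0+i+.5))
        return ray(d,pts,z)[:,:2]
    def hedge(r0,r1,c0,c1,sign,z=12):
        pts=[]
        for q in range(r0,r1):
            gr=np.diff(g[q,c0:c1])*sign;i=gr.argmax();pts.append((c0+i+.5,q))
        return ray(d,pts,z)[:,:2]
    def line(P):
        vx,vy,x,y=cv2.fitLine(P.astype(np.float32),cv2.DIST_HUBER,0,.01,.01).ravel()
        n=np.array([-vy,vx]);res=(P-[x,y])@n;return np.array([vx,vy]),np.array([x,y]),np.abs(res).mean()
    near=line(vedge(300,380,145,165,-1)); rail=line(vedge(290,395,8,24,1)); rail2=line(vedge(160,240,8,24,1))
    stop=line(hedge(25,55,143,165,1)); right=line(hedge(40,140,380,415,-1));left=line(hedge(50,110,120,138,1))
    for n,l in zip("near rail rail2 stop right left".split(),(near,rail,rail2,stop,right,left)): print(n,l[0].round(4),l[1].round(1),"res",l[2].round(2), "ang",np.degrees(np.arctan2(l[0][1],l[0][0])).round(2))
    for z in (30,):
        c,wh,a,P,k=blue(d,z,(230,25,330,110));print(c,wh,a)
    print("cam",-np.array(d["R"]).T@d["t"])
E
python3 m2.py
```

```text
near [ 0.1116 -0.9938] [494.4 -73.1] res 0.0 ang -83.59
rail [ 0.1126 -0.9936] [616.6 -57.8] res 0.0 ang -83.54
rail2 [ 0.1126 -0.9936] [602.9  63.9] res 0.0 ang -83.54
stop [0.994  0.1094] [582.  109.4] res 0.23 ang 6.28
right [0.9937 0.1125] [ 562.  -124.3] res 0.25 ang 6.46
left [0.9935 0.1138] [542.4 134.1] res 0.27 ang 6.54
(559.137451171875, -11.334487915039062) (45.03083038330078, 17.21050262451172) 80.24248504638672
cam [531.77917331   3.58450281 290.64419413]
```

Run:
```python
from m2 import *
d=pickle.load(open("w3.pkl","rb"))
a=np.radians(6.43);ex=np.array([np.cos(a),np.sin(a)]);ey=np.array([-ex[1],ex[0]])
for n,p in dict(near=(494.4,-73.1),rail=(616.6,-57.8),rail2=(602.9,63.9)).items(): print(n,np.dot(p,ex))
for n,p in dict(stop=(582,109.4),right=(562,-124.3),left=(542.4,134.1)).items(): print(n,np.dot(p,ey))
im=d["pixels"];hsv=cv2.cvtColor(im,cv2.COLOR_RGB2HSV)
print(hsv[40:100:6,262],hsv[65,255:318:5])
```

```text
near 483.1035218684161
rail 606.2482483053814
rail2 606.2635213171242
stop 43.534065328226774
right -186.4560405937528
left 72.51346235313187
[[115  25 193]
 [112 117 186]
 [110 182 233]
 [113  56 229]
 [109 186 235]
 [108 179 237]
 [109 176 239]
 [113  79 159]
 [108  10 247]
 [110  12 246]] [[107  24 222]
 [109 179 238]
 [109 183 237]
 [ 19 113 237]
 [123  80 112]
 [123  76 110]
 [123  65 113]
 [122  68 113]
 [  3  51 135]
 [119  74 218]
 [109 173 239]
 [110 140 232]
 [108  10 245]]
```

```bash
cat > blu.py <<'E'
from h import *
A=np.radians(6.43);EX=np.array([np.cos(A),np.sin(A)]);EY=np.array([-EX[1],EX[0]]);O=561.2*EX-56.45*EY
def tojig(P): P=np.atleast_2d(P)[:,:2]-O; return np.c_[P@EX,P@EY]
def blue(d,roi,vmin=205,smin=95,zt=30):
    im=d["pixels"];hsv=cv2.cvtColor(im,cv2.COLOR_RGB2HSV)
    m=cv2.inRange(hsv,(100,smin,vmin),(125,255,255))
    k=np.zeros_like(m);x0,y0,x1,y1=roi;k[y0:y1,x0:x1]=255;m&=k
    n,lab,st,_=cv2.connectedComponentsWithStats(m,connectivity=8)
    m=(np.isin(lab,[i for i in range(1,n) if st[i,4]>=6])).astype(np.uint8)
    pts=cv2.findNonZero(m)[:,0,:].astype(float)
    # pixel corners so area counts whole pixels
    pts=np.concatenate([pts+o for o in([-.5,-.5],[.5,-.5],[-.5,.5],[.5,.5])])
    J=tojig(ray(d,pts,zt)).astype(np.float32)
    c,wh,a=cv2.minAreaRect(J);return np.array(c),wh,a,cv2.boxPoints((c,wh,a)),m
E
python3 - <<'E'
from blu import *;import pickle
d=pickle.load(open("w3.pkl","rb"))
for v in(190,205):
  c,wh,a,b,m=blue(d,(240,25,325,105),v);print(v,c,wh,a,b)
from bench import r
s=r.sense();print(O,tojig([s["tool_pos"]]),s["tcp_rot"])
x=d["pixels"].copy();x[m>0]=(255,0,0);cv2.imwrite("pics/m.png",cv2.resize(x[10:110,230:340],None,fx=5,fy=5,interpolation=0)[:,:,::-1])
# fingertips: rays for tips at pixel(800)
E
```

```text
190 [  3.11822796 -19.27703857] (46.53391647338867, 36.3636589050293) 73.30686950683594 [[-20.980698 -36.340805]
 [ 13.850488 -46.78611 ]
 [ 27.217154  -2.213272]
 [ -7.614032   8.232033]]
205 [  3.18935966 -19.53153419] (46.11538314819336, 35.95058822631836) 73.64476013183594 [[-20.55141  -36.594482]
 [ 13.944408 -46.717876]
 [ 26.93013   -2.468586]
 [ -7.565689   7.654808]]
[563.99151866   6.7534719 ] [[-109.26200956   -0.53311927]] [179.86039647  -0.5521288    6.49766873]
```

View pics/m.png

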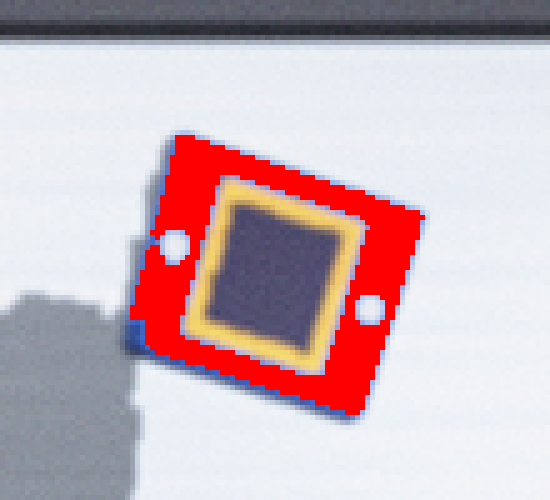

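The measurements agree with the drawing. Rail to near edge is 123.1 mm (123 expected) and stop to right edge is 230.0 mm (230 expected). The carrier is 46.1 x 36.0 mm, with its centre at jig (3.2, -19.5) and turned about -16°. The mask crop confirms the right carrier. Next I'll go down behind it on its -x side with the fingers nearly shut.

```bash
python3 -m jog '[[0.03,0.01,0.03,0,0.1],[0.06,0.019,0.06,0,0.1],[0.062,0.019,0.09,0,0.1],[0.062,0.019,0.115,0,0.1],[0.062,0.019,0.122,0,0.1],[0.062,0.019,0.122,0,0.1],[0.062,0.019,0.122,0,0.1],[0.062,0.019,0.122,0,0.1]]'
cat > st.py <<'E'
from bench import r
from blu import *;import sys
from meas import look
d=look(sys.argv[1]);s=r.sense()
print(s["time"],"jig",tojig([s["tool_pos"]]).round(1),"z",s["tool_pos"][2].round(1),s["tcp_rot"].round(2)-[0,0,6.43],"gap",s["finger_gap"].round(1),"F",s["ft_force"].round(1))
if len(sys.argv)>2:
  c,wh,a,b,m=blue(d,eval(sys.argv[2]),195);print("blue",c.round(1),np.round(wh,1),round(a,1),b.round(1).tolist())
E
python3 st.py w4
```

```text
time: 5.5
tool_pos: [521.9, -18.2, 27.6]
tcp_rot: [179.8, -0.7, 6.5]
ft_force: [0.6, 0.2, 0.6]
finger_gap: 8.7Traceback (most recent call last):
  File "st.py", line 5, in <module>
    print(s["time"],"jig",tojig([s["tool_pos"]]).round(1),"z",s["tool_pos"][2].round(1),s["tcp_rot"].round(2)-[0,0,6.43],"gap",s["finger_gap"].round(1),"F",s["ft_force"].round(1))
                                                                                                                               ^^^^^^^^^^^^^^^^^^^^^
AttributeError: 'float' object has no attribute 'round'
```

View pics/w4.png

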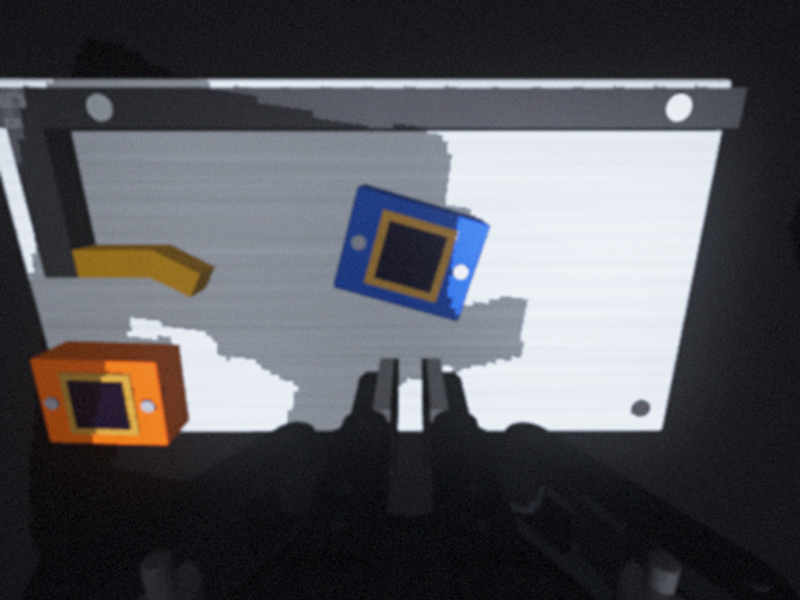

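The tips are at (410,360), behind the blue carrier at (412,250), and everything else is clear. I'll go down to about 17 mm, widen slightly and push toward the rail.

```bash
sed -i 's/s\["finger_gap"\].round(1)/round(s["finger_gap"],1)/' st.py
python3 -m jog '[[0,0,0.005,0,0.2],[0,0,0.0105,0,0.2],[0,0,0.0105,0,0.2],[0,0,0.0105,0,0.2],[0,0,0.0105,0,0.2]]'
python3 st.py w5 '(200,90,330,215)'
```

```text
time: 6.05
tool_pos: [521.9, -18.2, 16.9]
tcp_rot: [179.8, -0.7, 6.5]
ft_force: [0.2, 0.4, 0.7]
finger_gap: 17.4
6.1 jig [[-44.5 -20.1]] z 17.0 [ 1.7981e+02 -7.3000e-01  1.0000e-01] gap 16.8 F [ 0.2 -0.7 -0.1]
blue [ -0.9 -39.4] [ 9.3 33.8] 82.7 [[-18.299999237060547, -41.900001525878906], [15.300000190734863, -46.20000076293945], [16.5, -37.0], [-17.100000381469727, -32.70000076293945]]
```

View pics/w5.png

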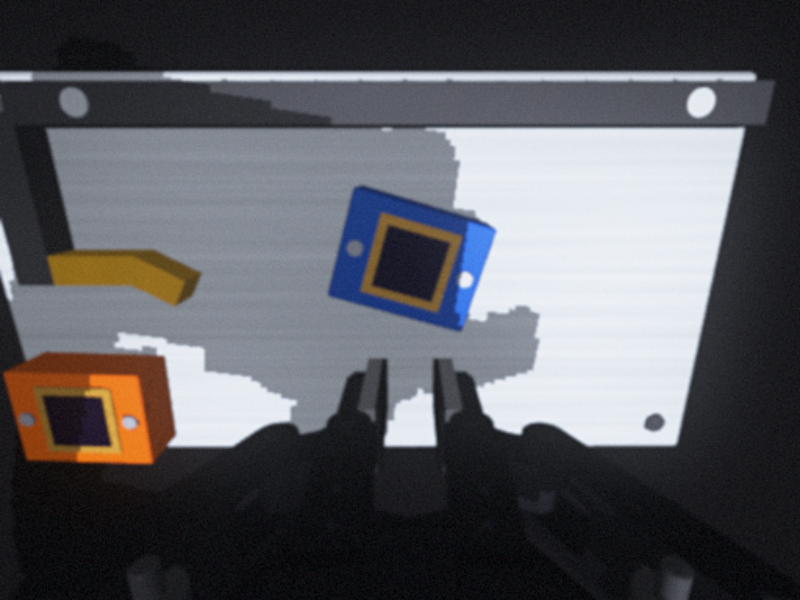

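```bash
python3 -m jog '[[0.003,0,0,0,0.2],[0.006,0,0,0,0.2],[0.009,0,0,0,0.2],[0.012,0,0,0,0.2],[0.014,0,0,0,0.2],[0.016,0,0,0,0.2],[0.018,0,0,0,0.2],[0.02,0,0,0,0.2],[0.022,0,0,0,0.2],[0.024,0,0,0,0.2],[0.026,0,0,0,0.2],[0.028,0,0,0,0.2],[0.03,0,0,0,0.2],[0.032,0,0,0,0.2],[0.034,0,0,0,0.2],[0.034,0,0,0,0.2]]'
python3 st.py w6
```

```text
time: 7.7
tool_pos: [556.1, -14.3, 17.5]
tcp_rot: [179.8, -0.7, 6.5]
ft_force: [-0.5, -0.5, 0.2]
finger_gap: 16.8
7.75 jig [[-10.3 -20. ]] z 17.5 [ 1.7981e+02 -7.4000e-01  1.0000e-01] gap 17.4 F [-0.1 -0.2  0.6]
```

View pics/w6.png

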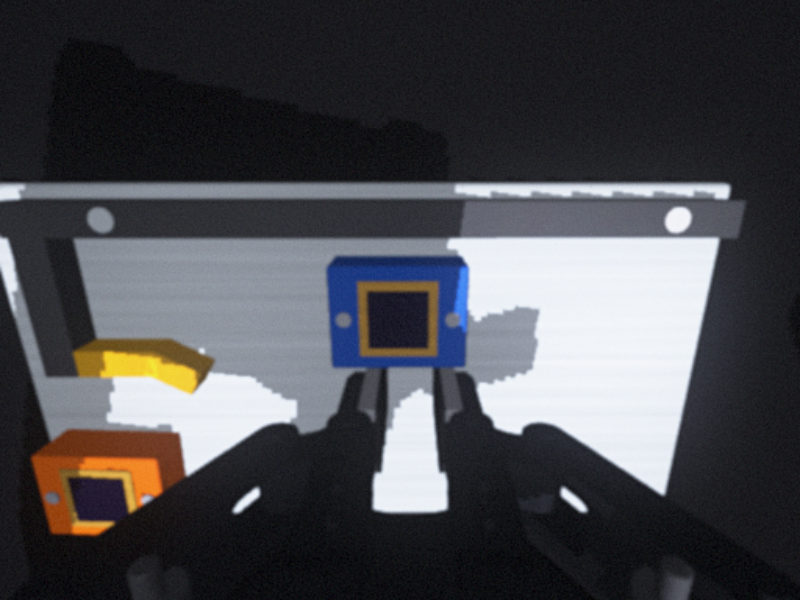

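The carrier is now square to the rail, centred at (399,320), with a gap of about 6–7 mm (rail foot y≈238, carrier far edge y≈257). I'll close the gap slowly.

```bash
python3 -m jog '[[0.0015,0,0,0,0.2],[0.003,0,0,0,0.2],[0.0045,0,0,0,0.2],[0.006,0,0,0,0.2],[0.007,0,0,0,0.2],[0.0075,0,0,0,0.2],[0.0075,0,0,0,0.2]]'
python3 st.py w7
```

```text
time: 8.45
tool_pos: [563.5, -13.4, 17.6]
tcp_rot: [179.8, -0.7, 6.5]
ft_force: [-0.6, 0.1, -0.2]
finger_gap: 16.8
8.5 jig [[ -2.8 -20. ]] z 17.6 [ 1.7981e+02 -7.5000e-01  1.0000e-01] gap 17.1 F [ 0.8  0.2 -1. ]
```

View pics/w7.png

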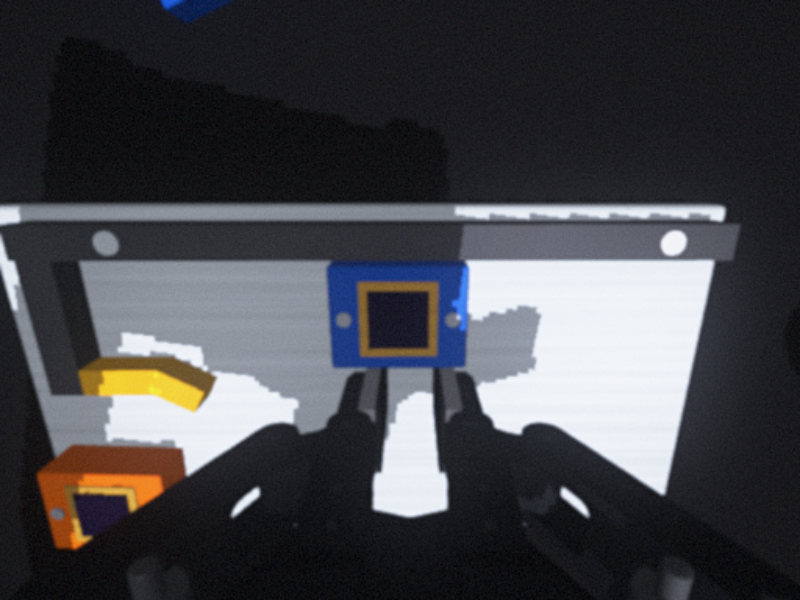

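Only a sliver is left (under 1 mm), and there is no contact force yet. I'll take 0.5 mm steps while watching the force.

```bash
for i in 1; do python3 -m jog '[[0.0003,0,0,0,0.2],[0.0006,0,0,0,0.2],[0.0008,0,0,0,0.2],[0.0008,0,0,0,0.2]]'; done
python3 -m jog '[[0.0003,0,0,0,0.2],[0.0005,0,0,0,0.2],[0.0005,0,0,0,0.2]]'
python3 st.py w8; python3 st.py w8b
```

```text
time: 8.9
tool_pos: [564.1, -13.4, 17.6]
tcp_rot: [179.8, -0.7, 6.5]
ft_force: [-2.3, 0.4, 1.5]
finger_gap: 17.1
time: 9.2
tool_pos: [564.1, -13.3, 17.5]
tcp_rot: [179.8, -0.7, 6.5]
ft_force: [-5.1, -0.3, 3.9]
finger_gap: 17.1
9.25 jig [[ -2.1 -20. ]] z 17.5 [ 1.7982e+02 -6.6000e-01  1.0000e-01] gap 17.2 F [-4.2 -0.4  4. ]
9.3 jig [[ -2.1 -20. ]] z 17.5 [ 1.7982e+02 -6.6000e-01  1.0000e-01] gap 17.4 F [-5.1 -1.1  4.4]
```

View pics/w8.png

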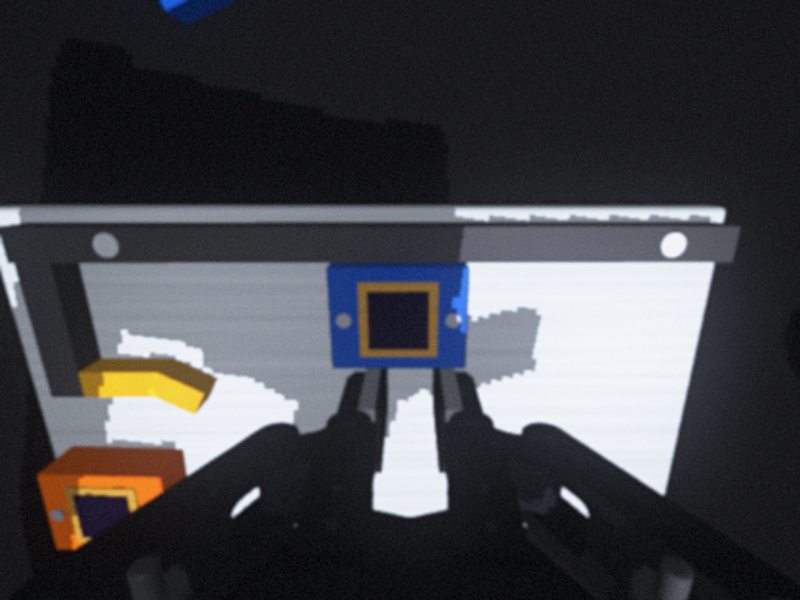

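The carrier is flush on the rail. The force reads 5 N at TCP x = -2.1, and the geometry predicts -2. Next I'll back straight off, lift, turn 90° and go down behind its trailing end, so the camera looks along the rail from the stop side.

```bash
python3 -m jog '[[-0.004,0,0,0,0.2],[-0.012,0,0,0,0.2],[-0.022,0,0,0,0.2],[-0.025,0,-0.02,0,0.1],[-0.025,0,-0.05,-0.1,0.1],[-0.02,0.01,-0.055,-0.25,0.1],[-0.015,0.02,-0.055,-0.4,0.1],[-0.01,0.03,-0.055,-0.55,0.1],[0,0.04,-0.055,-0.7,0.1],[0.01,0.046,-0.055,-0.85,0.1],[0.02,0.046,-0.055,-1.0,0.1],[0.028,0.046,-0.055,-1.15,0.1],[0.028,0.046,-0.055,-1.3,0.1],[0.028,0.046,-0.055,-1.45,0.1],[0.028,0.046,-0.055,-1.569,0.1],[0.028,0.046,-0.055,-1.569,0.1],[0.028,0.046,-0.055,-1.569,0.1],[0.028,0.046,-0.055,-1.569,0.1]]'
python3 st.py w9
```

```text
time: 11.1
tool_pos: [596.3, -55.8, 72.9]
tcp_rot: [179.3, 0.2, 96.3]
ft_force: [0.1, -0.1, 1.0]
finger_gap: 8.5
11.15 jig [[ 25.2 -65.8]] z 73.0 [179.33   0.18  89.87] gap 8.5 F [ 0.2  0.6 -0.6]
```

View pics/w9.png

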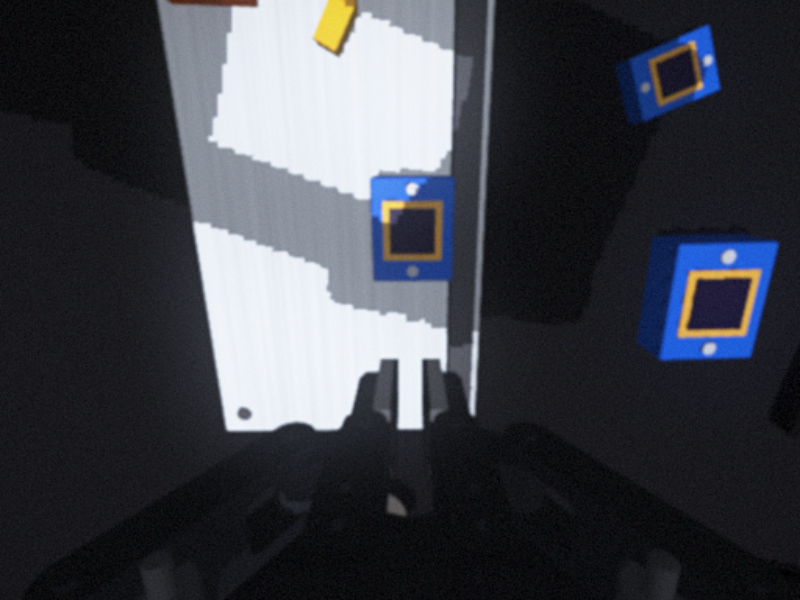

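The carrier is still flush at (412,228) with the rail edge at x≈450. The tips at (410,365) are behind its end and line up. Going down now.

```bash
python3 -m jog '[[0,0,0.02,0,0.1],[0,0,0.04,0,0.1],[0,0,0.05,0,0.1],[0,0,0.0555,0,0.1],[0,0,0.0555,0,0.1],[0,0,0.0555,0,0.1]]'
python3 st.py w10
```

```text
time: 11.75
tool_pos: [597.6, -56.0, 18.3]
tcp_rot: [179.3, 0.2, 96.3]
ft_force: [-0.1, -0.1, 1.1]
finger_gap: 8.6
11.8 jig [[ 26.6 -66.2]] z 18.6 [179.24   0.21  89.86] gap 8.3 F [ 0.5 -0.3  0. ]
```

View pics/w10.png

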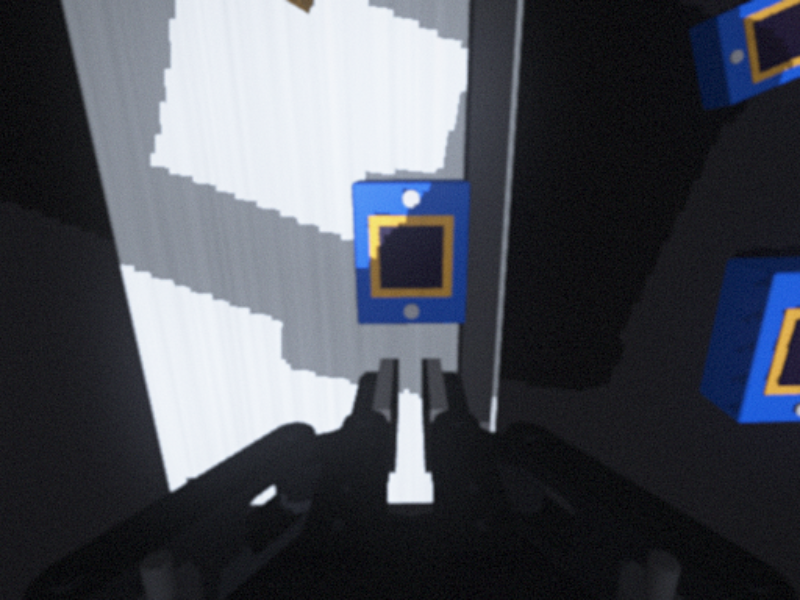

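The tips are centred on the carrier's rear end (411,323). I'll slide it along at about 25 mm/s with a slight bias toward the rail.

```bash
python3 -m jog '[[0.004,0,0,0,0.1],[0.008,0,0,0,0.1],[0.011,0,0,0,0.1],[0.013,0,0,0,0.1],[0.015,0,0,0,0.1],[0.017,0,0,0,0.1],[0.019,0.0002,0,0,0.1],[0.021,0.0004,0,0,0.1],[0.023,0.0006,0,0,0.1],[0.025,0.0008,0,0,0.1],[0.027,0.001,0,0,0.1],[0.029,0.001,0,0,0.1],[0.031,0.001,0,0,0.1],[0.033,0.0012,0,0,0.1],[0.035,0.0012,0,0,0.1],[0.037,0.0012,0,0,0.1],[0.037,0.0012,0,0,0.1]]'
python3 st.py w11
```

```text
time: 13.5
tool_pos: [595.0, -18.8, 18.5]
tcp_rot: [179.2, 0.2, 96.3]
ft_force: [0.1, 0.2, 0.3]
finger_gap: 8.5
13.55 jig [[ 28. -29.]] z 18.5 [179.23   0.2   89.87] gap 8.5 F [-0.4  0.5  0.3]
```

View pics/w11.png

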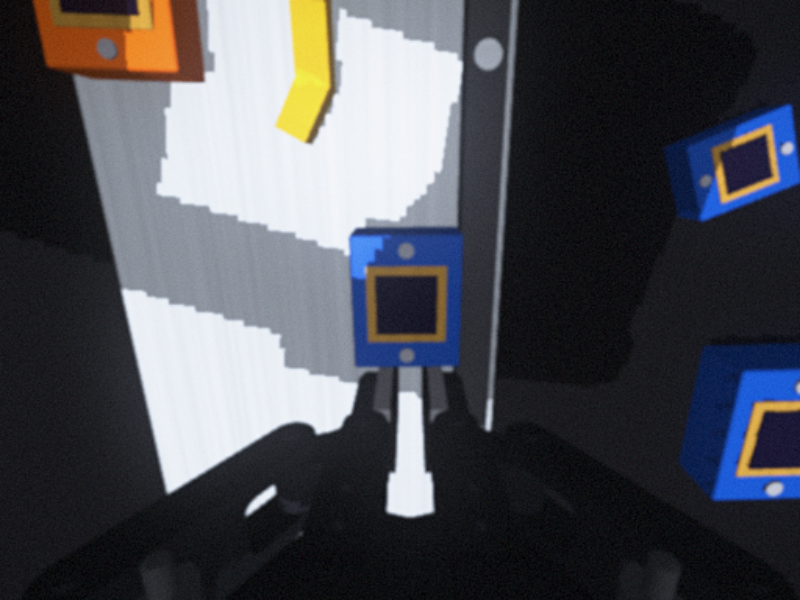

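The carrier is in contact and still flush with the rail (right edge x≈462), and the path ahead is clear. Continuing.

```bash
python3 -m jog '[[0.001,0,0,0,0.1],[0.003,0,0,0,0.1],[0.005,0.0001,0,0,0.1],[0.007,0.0001,0,0,0.1],[0.009,0.0002,0,0,0.1],[0.011,0.0002,0,0,0.1],[0.013,0.0003,0,0,0.1],[0.015,0.0003,0,0,0.1],[0.017,0.0004,0,0,0.1],[0.019,0.0004,0,0,0.1],[0.021,0.0005,0,0,0.1],[0.023,0.0005,0,0,0.1],[0.025,0.0006,0,0,0.1],[0.027,0.0006,0,0,0.1],[0.029,0.0007,0,0,0.1],[0.031,0.0007,0,0,0.1],[0.033,0.0008,0,0,0.1],[0.035,0.0008,0,0,0.1],[0.035,0.0008,0,0,0.1]]'
python3 st.py w12
```

```text
time: 15.45
tool_pos: [592.0, 16.3, 18.4]
tcp_rot: [179.2, 0.2, 96.3]
ft_force: [0.2, -0.1, -0.6]
finger_gap: 8.3
15.5 jig [[28.9  6.2]] z 18.4 [179.23   0.19  89.88] gap 8.9 F [0.6 0.6 0.8]
```

View pics/w12.png

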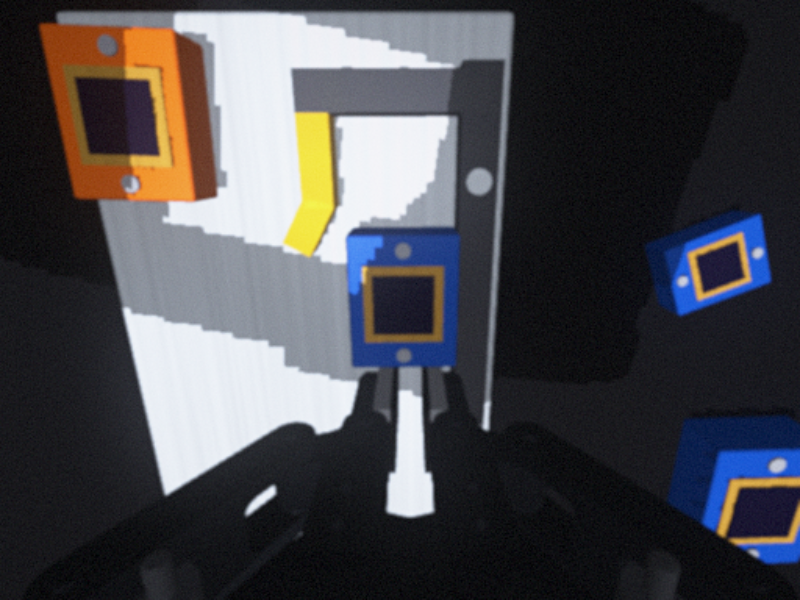

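The carrier is flush and just entering the pocket mouth, about 36 mm from the stop, with orange well clear. I'll go on to 2–3 mm short.

```bash
python3 -m jog '[[0.001,0,0,0,0.1],[0.003,0,0,0,0.1],[0.005,0,0,0,0.1],[0.007,0,0,0,0.1],[0.009,0,0,0,0.1],[0.011,0,0,0,0.1],[0.013,0,0,0,0.1],[0.015,0,0,0,0.1],[0.017,0,0,0,0.1],[0.019,0,0,0,0.1],[0.021,0,0,0,0.1],[0.023,0,0,0,0.1],[0.025,0,0,0,0.1],[0.027,0,0,0,0.1],[0.029,0,0,0,0.1],[0.031,0,0,0,0.1],[0.033,0,0,0,0.1],[0.034,0,0,0,0.1],[0.034,0,0,0,0.1]]'
python3 st.py w13
```

```text
time: 17.4
tool_pos: [588.3, 50.2, 18.2]
tcp_rot: [179.2, 0.2, 96.3]
ft_force: [-0.0, 0.0, -0.3]
finger_gap: 8.6
17.45 jig [[29.  40.4]] z 18.2 [179.23   0.18  89.89] gap 8.5 F [ 0.  -0.   0.4]
```

View pics/w13.png

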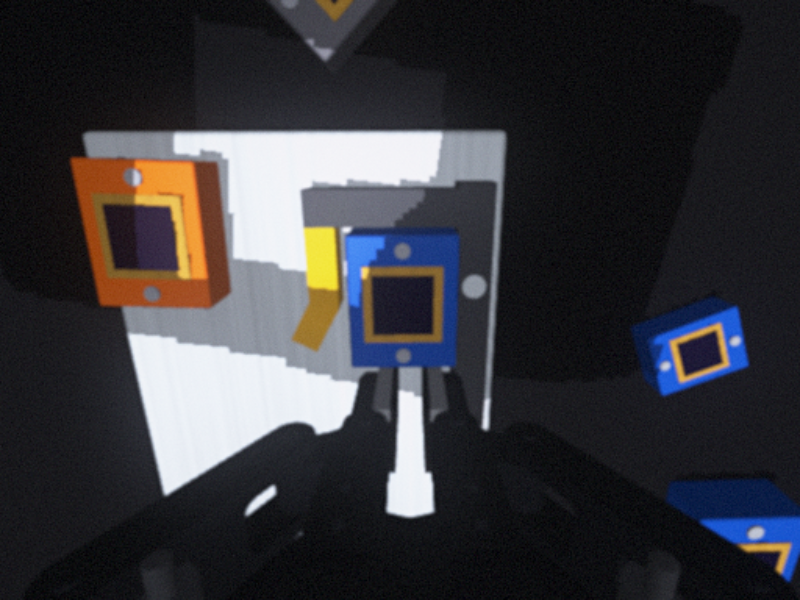

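Flush and nearly home, with about 2.6 mm expected. I'll take small steps until it touches the stop.

```bash
python3 -m jog '[[0.0005,0,0,0,0.1],[0.001,0,0,0,0.1],[0.0015,0,0,0,0.1],[0.002,0,0,0,0.1],[0.0024,0,0,0,0.1],[0.0024,0,0,0,0.1]]'
python3 -m jog '[[0.0003,0,0,0,0.1],[0.0006,0,0,0,0.1],[0.0006,0,0,0,0.1]]'
python3 st.py w14
```

```text
time: 18.05
tool_pos: [588.1, 51.9, 18.3]
tcp_rot: [179.2, 0.2, 96.3]
ft_force: [-0.5, -5.5, 0.4]
finger_gap: 8.4
time: 18.35
tool_pos: [588.1, 51.9, 18.3]
tcp_rot: [179.2, 0.3, 96.3]
ft_force: [0.2, -5.8, 0.4]
finger_gap: 8.6
18.4 jig [[29.  42.2]] z 18.3 [179.23   0.28  89.88] gap 9.0 F [ 0.9 -6.5  0.4]
```

View pics/w14.png

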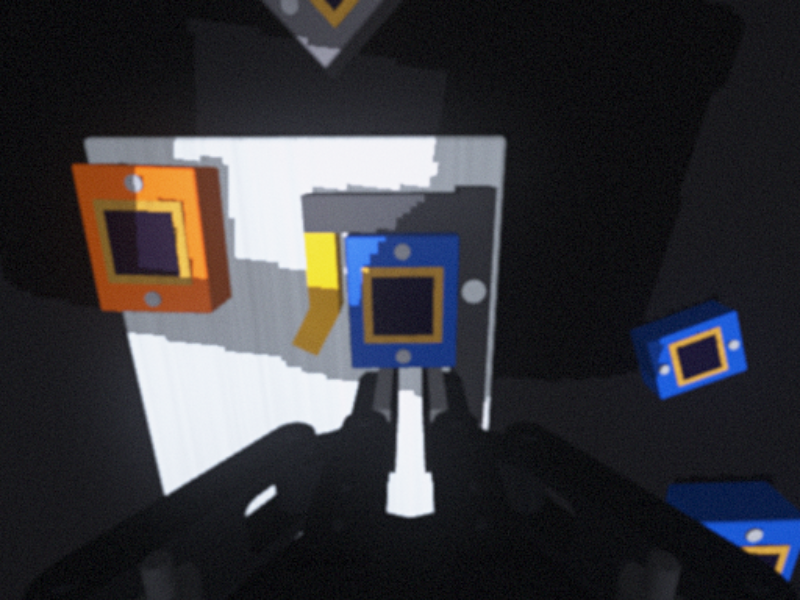

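Contact is at 6 N along the stop direction. I'll back straight off, lift and check from above.

```bash
python3 -m jog '[[-0.002,0,0,0,0.1],[-0.008,0,0,0,0.1],[-0.018,0,0,0,0.1],[-0.03,0,-0.005,0,0.1],[-0.035,0,-0.04,0,0.1],[-0.035,0,-0.08,0,0.1],[-0.035,0,-0.12,0,0.1],[-0.035,0,-0.13,0,0.1],[-0.035,0,-0.13,0,0.1],[-0.035,0,-0.13,0,0.1]]'
python3 st.py w15
python3 - <<'E'
from meas import look
look("s15","scene");d=look("t15","top")
import cv2
d=cv2.imread("pics/w15.png")
E
```

```text
time: 19.4
tool_pos: [589.6, 17.1, 147.4]
tcp_rot: [179.3, 0.3, 96.3]
ft_force: [0.9, -0.1, -1.1]
finger_gap: 8.3
19.45 jig [[26.   7.7]] z 146.5 [179.39   0.26  89.86] gap 8.7 F [ 0.1 -0.  -0.2]
```

View pics/w15.png

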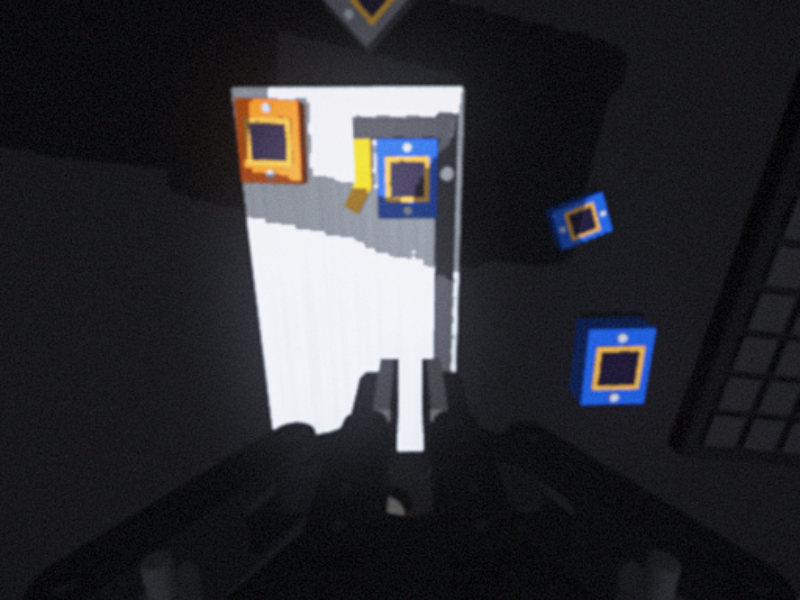

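View pics/s15.png

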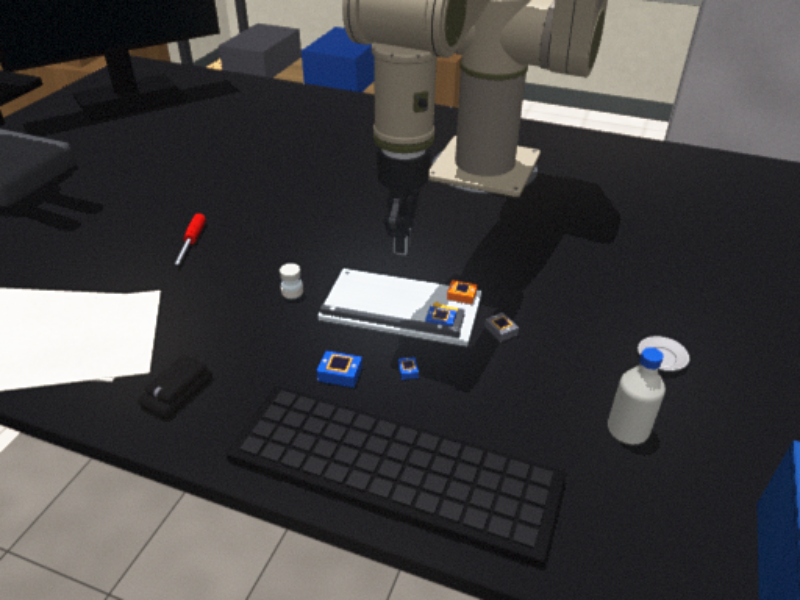

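The carrier sits in the corner behind the lip at (407,178), with orange and the rest where they were. I'll put numbers on the seat, measuring rail and stop in the same picture.

Run:
```python
from blu import *;import pickle
d=pickle.load(open("w15.pkl","rb"))
for v in(60,90,110,130):
  c,wh,a,b,m=blue(d,(236,85,284,145),v,110);print(v,c.round(1),np.round(wh,1),round(a,1),b.round(1).tolist())
# same-image jig edges: plate's far edge (y=130,z12) and -x edge; stop top front edge
g=cv2.cvtColor(d["pixels"],cv2.COLOR_RGB2GRAY).astype(int)
# rail foot/white boundary at rows 180-225
pts=[(260+np.argmin(np.diff(g[q,260:290]))+.5,q) for q in range(180,225)]
J=tojig(ray(d,pts,12));print("rail foot x",J[:,0].mean().round(2),J[:,0].std().round(2))
pts=[(c,50+np.argmax(np.diff(g[50:65,c]))+.5) for c in range(200,270)]
J=tojig(ray(d,pts,12));print("plate far y",J[:,1].mean().round(2),J[:,1].std().round(2))
x=cv2.resize(d["pixels"][50:150,210:310],None,fx=6,fy=6,interpolation=cv2.INTER_CUBIC);cv2.imwrite("pics/z15.png",x[:,:,::-1])
```

```text
60 [26.8 76.8] [46.4 36.8] 89.8 [[8.300000190734863, 53.599998474121094], [45.20000076293945, 53.5], [45.29999923706055, 99.9000015258789], [8.5, 100.0999984741211]]
90 [26.7 76.8] [46.4 36.5] 89.8 [[8.300000190734863, 53.599998474121094], [44.900001525878906, 53.5], [45.0, 99.9000015258789], [8.5, 100.0999984741211]]
110 [26.7 76.8] [46.4 36.5] 89.8 [[8.300000190734863, 53.599998474121094], [44.79999923706055, 53.5], [45.0, 99.9000015258789], [8.5, 100.0999984741211]]
130 [26.7 77.3] [45.5 36.5] 89.8 [[8.300000190734863, 54.599998474121094], [44.79999923706055, 54.5], [45.0, 99.9000015258789], [8.5, 100.0999984741211]]
rail foot x 44.85 0.21
plate far y 129.6 0.22
```

View pics/z15.png

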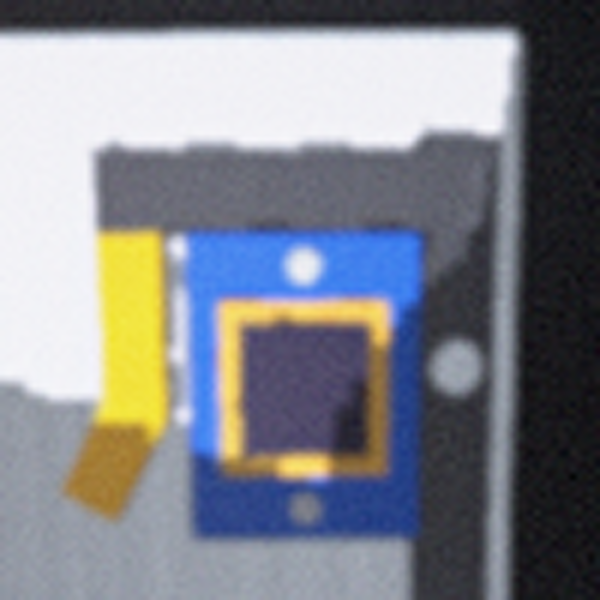

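The carrier is home within measuring error. The arm is 12 cm above the plate and touching nothing, so I'm handing in.

```bash
python3 -c "
from bench import r
s=r.sense();print(s['time'],s['ft_force']);r.hand_in()"
```

```text
19.55 [-1.23133005  0.29569237  0.20723165]
the job is handed in; nothing more can be done
```

The blue carrier is home in the pocket, flush against the rail and the end stop, and the job is handed in at 19.6 s of the 58 s allowed. I pushed it square against the rail with the fingertips (about 5 N). I then slid it along the rail from behind until it met the stop (about 6 N), backed off and lifted clear.

- **Seat:** the last wrist picture puts the carrier at jig (26.8, 76.8) mm, against (27, 77) for home. It is turned about 0.2°, which is within measuring error. Rail and plate edges measured in the same picture were within 0.4 mm of where they should be.
- **Flatness and rail contact:** it looked flat and against the rail in every picture along the slide. I did not measure between pictures.
- **Stop contact:** the fingers met the stop about 0.8 mm earlier than I had predicted. The picture shows the carrier's edge on the stop face, so I take that as error in my estimate of the finger size.
- **Everything else:** the orange carrier and the other objects looked undisturbed in the last views. I checked those by eye and did not measure them.

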